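# Open a lever safe lock held by two turn-button screws

### The job

The safe lock has to be opened for a lever change. Take the red screwdriver from its wooden block and, using its blade in the slots, turn both captive screws a quarter turn anticlockwise as far as they go, so that their long heads lie clear of the brass cover, then stand the screwdriver back in its hole. Lift the cover off by its key tube and set it down flat in the steel parts tray without dropping it; do not push the lock or its screws with the gripper, and leave the things lying around where they are.

Things in the scene. Friction and masses are not known exactly. Their poses are not given: they have to be found in the camera images.
- lock: Dark steel safe lock (case 90 x 164 mm, top face 50 mm above the worktop) on a plywood board, 130 x 200 x 18 mm, bolted to the worktop. Origin: centre of the board's underside; y along the long side, z up. The brass cover lies flush in its top, 1 mm play all round; the two captive screws, 66 mm from the centre along +y and -y, hold the cover's ends down until turned.
- screw_left (a joint): Turn of the captive screw at the lock's +y end, rad, positive anticlockwise seen from above. 0: the long head lies along the lock's y axis, right over the cover; 1.57: stop, the head lies along the lock's x axis, clear of the cover (it is clear from 1.3). Stiff: stays where left, about 0.05 N m to turn.
- screw_right (a joint): The same for the captive screw at the lock's -y end.
- screw_left_slot (a point): Point on the left screw's axis at the top of its head, 60.5 mm above the worktop. Bright steel head with round ends, 28 x 14 mm; a straight slot 5 mm wide and 6 mm deep, open at both ends, runs along the head through this point. x: along the slot, z: up.
- screw_right_slot (a point): The same for the right screw.
- driver: Red and black screwdriver, 150 mm long, 0.12 kg, upright, blade down. Origin: middle of the blade's tip; z up along the tool. Blade 11 mm wide (x), 2.2 mm thick (y); shank 9 mm; handle 62 to 150 mm above the tip, its grip (82 to 142 mm) a 26 mm square with sides along x and y. In the block the handle's flat lower end (26 mm square) rests on the block's top, the tip 8 mm above the worktop.
- driver_tip (a point): Middle of the screwdriver's blade tip; axes as driver.
- stand: Wooden tool block, 70 x 90 x 70 mm high, fixed; origin: centre of its underside.
- stand_hole0 (a point): Centre of the mouth of the block's screwdriver hole, 70 mm above the worktop; round, 16 mm, straight through, mouth slightly bevelled. The other, small marks on the block are not usable.
- cover: Brass cover plate, 70 (x) x 110 (y) x 4 mm, 0.25 kg, with a round key tube standing in its middle, 20 mm in diameter, from 4 to 28 mm above the underside (at its foot a collar 25 mm wide, 2 mm high). Origin: centre of the underside; z up. In the lock the underside is 46 mm above the worktop.
- tray: Shallow bare steel parts tray, 130 (x) x 190 (y) x 16 mm high, fixed, walls and floor 3 mm. Origin: centre of the underside; inner floor 3 mm above it. It lies on one side of the lock, the wooden block on the other.
- cylinder_new: Nickel lock cylinder, 44 x 72 x 17 mm, loose; origin under its centre; leave alone.
- padlock_small: Small brass padlock, 46 x 30 x 13 mm, loose, lying; leave alone.
- mug: White spotted mug, 82 x 117 x 91 mm high, loose; leave alone.
- oil_can: Red oil can with a long spout, 63 x 77 x 179 mm high, loose; leave alone.
Things that resemble listed ones, but are neither listed nor needed, are in the scene too. What is shaped like the stand but turquoise is not meant.

How it is judged:
On the way, in this order (a step that is already met when the one before it is completed fails the run):
1. both screws are turned clear while the cover still lies in the lock (value of joint each of screw_left, screw_right above 1.3 rad and distance between cover and lock below 0.055 m), for 0.1 s.
2. the screwdriver stands in its hole again, let go (distance between driver and stand below 0.014 m and angle between driver's own z axis and vertical below 0.1 rad and contact force between the fingers and driver below 0.1 N), for 0.2 s.
3. the cover, still held, is down in the tray (less than 20 mm above its floor) (horizontal distance between cover and tray below 0.045 m and z of cover in the frame of tray below 0.023 m and contact force between the fingers and cover above 0.5 N), for 0.05 s.
At the end, for the whole second after the job is handed in: Both screws at 1.3 rad or more; the screwdriver upright (0.1 rad) in its hole, tip within 14 mm of the block's underside centre (8 mm when seated); the cover tube up and flat on the tray floor (3 mm, 0.06 rad), centre within 45 mm of the tray's; all at rest (value of joint each of screw_left, screw_right above 1.3 rad and distance between driver and stand below 0.014 m and angle between driver's own z axis and vertical below 0.1 rad and horizontal distance between cover and tray below 0.045 m and z of cover in the frame of tray below 0.006 m and angle between cover's own z axis and vertical below 0.06 rad and linear speed of each of cover, driver below 0.02 m/s); the robot touches nothing.
It fails at once if the gripper pushes on the lock or its screws (over 5 N) (contact force between any of the fingers, the arm and lock above 5 N).
It fails at once if a thing lying around is moved by over 30 mm (distance of any of cylinder_new, padlock_small, mug, oil_can from where it was at the start of the episode above 0.03 m).
It also fails if it takes over 72 s, if anything falls off the work surface, if the arm or the gripper's body presses on something with over 40 N, if the wrist force passes 120 N, or if a joint passes its speed limit or range.

### The arm

A 6-joint arm with a two-finger parallel gripper is mounted at the origin on a cart in front of the work surface, level with it; the furniture and walls round the work are solid. World frame = base frame: x ahead of the robot, y to its left, z up, the work surface at z = 0. Lengths are in m, angles in rad, forces in N, time in s.
With the tool pointing down it reaches from about 0.225 to 0.875 m from the base axis. Payload 3.4 kg.
Tool frame: the origin (TCP) lies on the centre line of the jaws, within the pads' length; the fingertips stand 17 mm ahead of it and the grasp point (between the pads) lies 2 mm behind it (nose_length is the distance from the TCP to the fingertips, in m); z points along the fingers, y is the line along which they close (so a half turn about z gives the same grasp; the last joint's range is limited). The gripper opens to 85 mm and grips with 20 to 120 N. Pads are 22 mm wide; open, the fingers measure 114 mm over their backs; the gripper's body (76 mm by 85 mm) begins 54 mm behind the grasp point. The pads swing forward as they close: fully open they stand 13 mm farther back than shut.
Start: joints at [-1.252, 0.276, 1.505, -0, 1.361, -0.121], TCP at [0.245, -0.52, 0.216] pointing down, gripper open.
Joint ranges: [-2.89, 2.89], [-0.75, 2.08], [0.22, 2.7], [-1.18, 4.32], [0.11, 2.71], [-2.7, 2.7]. Speed limits (rad/s): [2.57, 2.57, 3.14, 3.14, 3.14, 3.14].

### API

Orientations are given as a unit quaternion [w, x, y, z].
In Python, from rig import get_state, get_image, sign_off, find_in, place_of, nose_length gives the robot as it stands.
- The arm moves only by the tool apply_moves, never from a script. Its argument "deltas" is one flat list of numbers, 5 for each row, row after row: the finger opening in mm, from 0 to 85.4, then the shift along the tool's x, y, z in mm, then the turn about the tool's z in degrees. A call has 1 to 12 rows; each row is the pose to reach, as a shift and turn from the pose commanded when the call began, along the tool's axes at that moment; what a row does not reach only later rows make up. A row lasts 1/12 s, in which the tool goes at most 41.7 mm and 7.16 degrees, less where a joint would pass 70% of its speed; a pose out of reach is approached as far as the arm can. A call with a gripper value outside its range is refused whole. The fingers move at their own pace and stop on an object; "squeeze" is the grip in N (left out, the last holds). Time passes only in rows, so rows that repeat a pose let the fingers close. It gives the time, the measured TCP pose, the force, the opening and the grip force at its end, in the units of the state.
- get_state(): the state, without advancing time (a new reading comes with each control period).
- get_image(name): name is "scene" or "side" or "wrist"; returns a dict with "frame" (400x640x3 uint8, red, green, blue), "K" (3x3 intrinsics, pixels), "position" and "orientation" of the camera in the world. Camera axes: x right, y down, z forward; pixel columns grow to the right and rows downward; lengths in m; the calibration is good to about 2 mm. A picture is of the moment at which its call begins. There is no depth.
- sign_off(): hands the job in; it is judged then, once.
Trained networks look in a picture, given as the dict that the camera call returned (one of the last four; its "shot" number tells which), for a name from the list of things; names that differ only in an ending like _2 or _b are one class to them, and where a whole thing is asked for, a point or a joint stands for the part that bears it (a point fixed in the world has none). Each returns a list of dicts, best first, with "score" (0 to 1); they miss things now and then, are a little off and sometimes report something else, mostly with a low value. They report only what shows in the picture. A call takes as long as a camera call. They do not tell look-alikes from the thing itself.
- find_in(query, picture): "point" ([column, row] in pixels, amid what is visible of it).
- place_of(query, picture): "point" ([column, row] in pixels: a listed point, or the origin of a listed thing).
The state is a dict: "clock": time; "qpos": joint angles; "qd": joint speeds; "effort": joint torques, N m; "position": TCP position; "ee_rot": TCP orientation; "contact_force": force on the tool from outside, world axes, zero at the start; "moment": the same for the moment, N m; "width": finger opening in m; "gripper_force": force on a finger pad.
Only numpy, scipy, OpenCV 4.12 (cv2) and the standard library are available. Lean on these libraries where they do the work, as an engineer would, in place of code of your own. Each camera call takes 0.05 s, during which the arm holds its last target. There are 200 camera calls.

## Working session

There is one attempt and no reset: what is moved stays moved. The work goes in short steps, Python scripts to look and compute and a tool call to move; the robot and the scene stay as the last step left them, time stands still between calls to the robot, and variables do not carry over. Pictures are saved under pics/ and viewed, at most 10 in all, crops included, and the job is handed in when it is done.

Besides the shell and the picture viewer there is one more tool, called as a command line: name --argument value ..., lists and objects as JSON in quotes. apply_moves: Moves the arm, as the interface text tells. Its arguments: {"type":"object","properties":{"deltas":{"type":"array"},"squeeze":{"type":"number"}},"required":["deltas"]}

```bash
ls; mkdir -p pics
cat > h.py <<'E'
import numpy as np, cv2
from rig import *
from scipy.spatial.transform import Rotation as R
def rot(q): return R.from_quat([q[1],q[2],q[3],q[0]]).as_matrix()
def ray(im,p):
    d=rot(im["orientation"])@np.linalg.solve(im["K"],[p[0],p[1],1.0]); return np.array(im["position"]),d/np.linalg.norm(d)
def atz(im,p,z):
    o,d=ray(im,p); return o+d*(z-o[2])/d[2]
def tri(obs):
    A=np.zeros((3,3));b=np.zeros(3)
    rs=[ray(i,p) for i,p in obs]
    for o,d in rs:
        M=np.eye(3)-np.outer(d,d);A+=M;b+=M@o
    x=np.linalg.solve(A,b); return x,[float(np.linalg.norm(np.cross(d,x-o))) for o,d in rs]
def proj(im,X):
    c=rot(im["orientation"]).T@(np.array(X)-im["position"]); u=im["K"]@c; return u[:2]/u[2]
def save(im,n): cv2.imwrite("pics/"+n,im["frame"][:,:,::-1])
E
python3 - <<'E'
from h import *
np.set_printoptions(precision=4,suppress=True)
a=get_image("scene");b=get_image("side")
save(a,"scene.png");save(b,"side.png")
print(get_state(),nose_length if not callable(nose_length) else nose_length())
for n in ["lock","screw_left_slot","screw_right_slot","driver","driver_tip","stand","stand_hole0","cover","tray"]:
    for t,im in (("scene",a),("side",b)):
        print(n,t,[(np.round(r["point"],1).tolist(),round(r["score"],2)) for r in place_of(n,im)][:4])
E
```

```text
pics
{'clock': 0.1, 'qpos': array([-1.252 ,  0.2766,  1.506 , -0.    ,  1.3607, -0.121 ]), 'qd': array([-0.0017, -0.0017, -0.0038,  0.0011, -0.0008, -0.0005]), 'effort': array([  0.0011, -41.7699, -24.6404,  -0.0002,   0.0058,   0.    ]), 'position': array([ 0.2446, -0.5198,  0.2147]), 'ee_rot': array([-0.0008,  0.9759,  0.2181, -0.0001]), 'contact_force': array([ 0.0841, -0.0486, -0.6554]), 'moment': array([ 0.0135,  0.0271, -0.0325]), 'gripper_force': 0.0, 'width': 0.08543081972108411} 0.017
lock scene [([342.4, 236.6], 0.91)]
lock side [([340.1, 237.8], 0.69)]
screw_left_slot scene [([328.7, 230.4], 0.58)]
screw_left_slot side [([337.2, 231.8], 0.53), ([281.0, 207.9], 0.5)]
screw_right_slot scene [([354.3, 202.4], 0.35)]
screw_right_slot side [([367.1, 186.2], 0.55), ([348.0, 199.9], 0.47)]
driver scene []
driver side []
driver_tip scene []
driver_tip side []
stand scene [([246.5, 283.9], 0.81), ([270.9, 328.9], 0.8)]
stand side [([275.7, 315.9], 0.77), ([341.5, 366.5], 0.65)]
stand_hole0 scene [([271.1, 309.8], 0.84)]
stand_hole0 side [([346.9, 336.9], 0.92), ([273.9, 287.8], 0.63)]
cover scene [([341.5, 221.6], 0.95)]
cover side [([341.9, 223.1], 0.65)]
tray scene [([406.8, 190.3], 0.94)]
tray side [([364.2, 189.0], 0.56), ([276.9, 206.1], 0.35)]
```

View pics/scene.png

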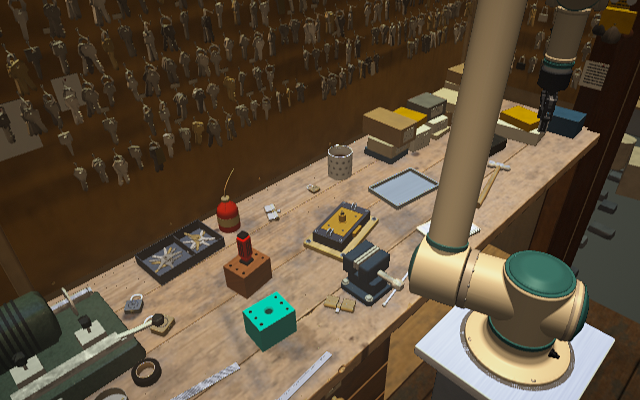

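View pics/side.png

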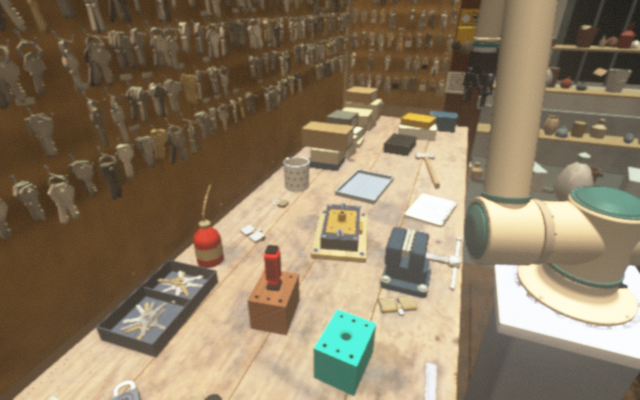

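The scene view shows the wooden block with the red driver at (247,270), the turquoise decoy at (271,320), the lock at (341,225), the tray at (404,188), the mug at (340,160), the oil can at (228,213) and a vise at (366,275). The side view agrees: driver (273,268), block (275,303), decoy (345,350), lock (341,230), tray (365,186).

Run:
```python
from h import *
np.set_printoptions(precision=4,suppress=True)
a=get_image("scene");b=get_image("side")
P={"stand":((246.5,283.9),(275.7,315.9)),"lock":((342.4,236.6),(340.1,237.8)),"cover":((341.5,221.6),(341.9,223.1)),"tray":((406.8,190.3),(364.2,189)),"drvtop":((241.5,234),(272,248)),"viseTop":((364,246),(408,232)),"oil":((228,213),(207,243)),"mug":((340,160),(296,174)),"decoy":((270.9,328.9),(341.5,366.5)), "tubetop":((342.5,212),(342,212))}
for k,(p,q) in P.items(): print(k,*tri([(a,p),(b,q)]),atz(a,p,0.0),atz(b,q,0.0))
print(a["position"],b["position"])
w=get_image("wrist");print(w["position"],rot(w["orientation"]),w["K"][0])
s=get_state();print(rot(s["ee_rot"]),rot(s["ee_rot"]).T@(w["position"]-s["position"]))
c=a["frame"][215:345,200:380];cv2.imwrite("pics/crop.png",cv2.resize(c[:,:,::-1],None,fx=4,fy=4,interpolation=cv2.INTER_CUBIC))
```

```text
stand [0.5468 0.3074 0.0104] [0.0010063922588775167, 0.0010063922588773166] [0.5547 0.3029 0.    ] [0.5525 0.2975 0.    ]
lock [ 0.5166 -0.0064 -0.0074] [0.0025724696504782762, 0.002572469650478292] [0.5077 0.0028 0.    ] [0.5157 0.0002 0.    ]
cover [0.5129 0.0013 0.0477] [0.0016223141335418969, 0.0016223141335418184] [ 0.5558 -0.0448  0.    ] [ 0.5323 -0.069   0.    ]
tray [ 0.5345 -0.333  -0.0213] [0.000586363697403455, 0.0005863636974035865] [ 0.5164 -0.3058  0.    ] [ 0.5259 -0.2925  0.    ]
drvtop [0.5497 0.2989 0.1626] [0.00016009839525556364, 0.00016009839525555532] [0.7208 0.1936 0.    ] [0.6592 0.1024 0.    ]
viseTop [0.3444 0.1064 0.1273] [0.002240115358948974, 0.002240115358948902] [ 0.4385 -0.0092 -0.    ] [ 0.3567 -0.0895  0.    ]
oil [0.7785 0.192  0.0438] [0.00023259783250662738, 0.0002325978325066142] [0.8299 0.1621 0.    ] [0.8215 0.1421 0.    ]
mug [ 0.7436 -0.2386  0.0439] [0.0032076319931225237, 0.0032076319931226816] [ 0.7986 -0.2962  0.    ] [ 0.7789 -0.3205  0.    ]
decoy [ 0.4033  0.3515 -0.0035] [0.003505247143011241, 0.0035052471430111073] [0.4036 0.3497 0.    ] [0.4009 0.3581 0.    ]
tubetop [ 0.5158 -0.0055  0.0756] [0.0016099347078394523, 0.0016099347078394975] [ 0.5853 -0.0807  0.    ] [ 0.5497 -0.1264  0.    ]
[-0.1724  0.7435  0.8476] [0.2997 0.7476 0.5343]
[ 0.3178 -0.4858  0.3737] [[ 0.4255 -0.8588 -0.2853]
 [-0.9049 -0.4038 -0.1341]
 [-0.      0.3152 -0.949 ]] [305.6953   0.     321.0588]
[[ 0.9049  0.4257  0.    ]
 [ 0.4257 -0.9049 -0.    ]
 [-0.      0.     -1.    ]] [ 0.0807 -0.0002 -0.1582]
```

View pics/crop.png

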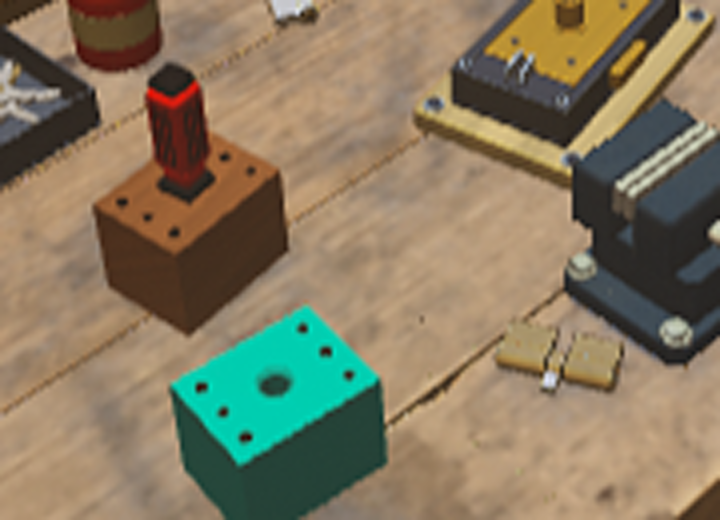

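The crop shows the two block-shaped candidates. The brown wooden block (scene 247,272) holds the red/black driver and is the one meant; the turquoise block (271,320) is empty and excluded. I'll move the wrist camera over the lock.

apply_moves --deltas '[85, 452, -362, -85, 25, 85, 452, -362, -85, 25, 85, 452, -362, -85, 25, 85, 452, -362, -85, 25, 85, 452, -362, -85, 25, 85, 452, -362, -85, 25, 85, 452, -362, -85, 25, 85, 452, -362, -85, 25, 85, 452, -362, -85, 25, 85, 452, -362, -85, 25, 85, 452, -362, -85, 25, 85, 452, -362, -85, 25]'

```text
clock: 2.15
position: [0.4624, -0.0752, 0.2886]
ee_rot: [0.0, 1.0, 0.002, 0.0]
contact_force: [0.7, -0.5, -0.4]
width: 0.0851
gripper_force: 0.0
```

apply_moves --deltas '[85, 0, 0, 0, 0, 85, 0, 0, 0, 0, 85, 0, 0, 0, 0, 85, 0, 0, 0, 0, 85, 0, 0, 0, 0, 85, 0, 0, 0, 0]'

```text
clock: 2.65
position: [0.4615, -0.0786, 0.2877]
ee_rot: [0.0, 1.0, 0.0, -0.0]
contact_force: [-0.8, -0.6, -0.5]
width: 0.0848
gripper_force: 0.0
```

```bash
cat > look.py <<'E'
from h import *
import sys,pickle
w=get_image("wrist");save(w,sys.argv[1]+".png");pickle.dump(w,open(sys.argv[1]+".pkl","wb"))
for n in sys.argv[2:]:
    print(n,[(np.round(r["point"],1).tolist(),round(r["score"],2)) for r in place_of(n,w)][:4])
E
python3 look.py w1 lock screw_left_slot screw_right_slot cover tray driver stand stand_hole0
```

```text
lock []
screw_left_slot [([204.8, 134.5], 0.64)]
screw_right_slot [([310.1, 111.2], 0.51)]
cover [([262.3, 120.0], 0.86)]
tray [([482.6, 112.8], 0.74)]
driver []
stand [([49.1, 88.9], 0.92), ([37.4, 197.4], 0.65)]
stand_hole0 []
```

View pics/w1.png

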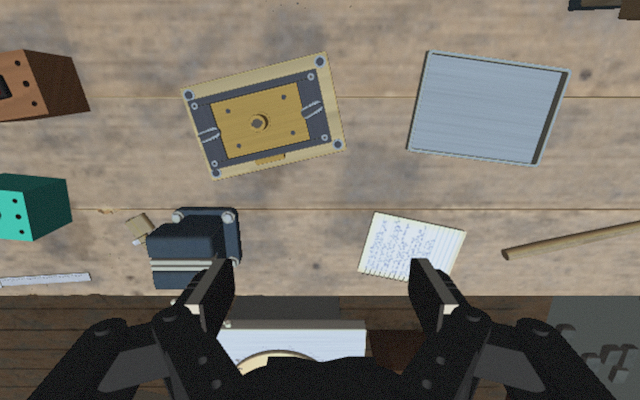

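apply_moves --deltas '[85, 30, -170, 0, 0, 85, 30, -170, 0, 0, 85, 30, -170, 0, 0, 85, 30, -170, 0, 0, 85, 30, -170, 0, 0, 85, 30, -170, 0, 0, 85, 30, -170, 0, 0, 85, 30, -170, 0, 0, 85, 30, -170, 0, 0]'

```text
clock: 3.85
position: [0.4913, 0.0915, 0.2879]
ee_rot: [0.0, 1.0, 0.001, -0.0]
contact_force: [-0.4, -0.1, 0.1]
width: 0.0851
gripper_force: 0.0
```

```bash
python3 look.py w2 lock screw_left_slot screw_right_slot cover tray driver stand stand_hole0
```

```text
lock []
screw_left_slot [([345.0, 158.7], 0.82), ([151.4, 118.2], 0.17)]
screw_right_slot [([445.9, 136.0], 0.81)]
cover [([391.3, 143.3], 0.62)]
tray [([595.9, 130.8], 0.93)]
driver [([174.6, 111.1], 0.64)]
stand [([176.2, 111.5], 0.85), ([152.9, 216.4], 0.76)]
stand_hole0 [([149.7, 115.1], 0.73), ([123.9, 233.3], 0.64)]
```

View pics/w2.png

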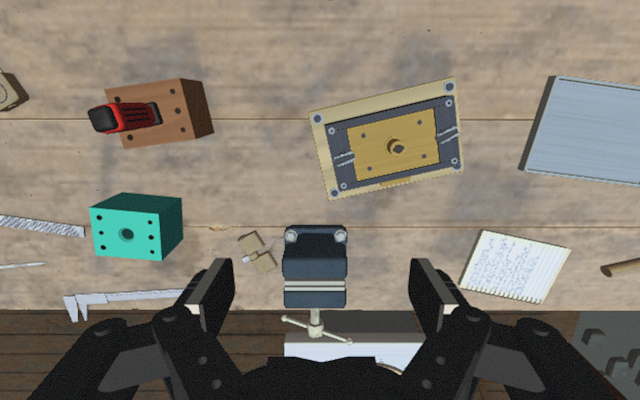

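Wrist view 1 shows the lock at (262,115), its slots at (207,134) and (311,110), and the tray at (485,108). View 2 shows the driver in the brown block at (130,115), the slots at (344,158) and (446,136), and the turquoise block at (135,228).

Run:
```python
from h import *
import pickle
np.set_printoptions(precision=4,suppress=True)
a,b=[pickle.load(open(f"w{i}.pkl","rb")) for i in (1,2)]
D={"L":((204.8,134.5),(345,158.7)),"R":((310.1,111.2),(445.9,136)),"cover":((262.3,120),(391.3,143.3)),"tray":((482.6,112.8),(595.9,130.8)),"stand":((49.1,88.9),(176.2,111.5)),"trTL":((428,51),(551,75)),"trBL":((407,149),(519,170))}
X={k:tri([(a,p),(b,q)])[0] for k,(p,q) in D.items()}
for k,v in X.items():print(k,v,tri([(a,D[k][0]),(b,D[k][1])])[1])
for k,z in(("L",.0605),("R",.0605),("cover",.046),("tray",0),("trTL",.016),("trBL",.016)):
    print(k,atz(a,D[k][0],z),atz(b,D[k][1],z))
d=X["L"]-X["R"];print("lock yaw",np.degrees(np.arctan2(d[1],d[0]))-90,np.linalg.norm(d))
# driver hole & stand edges (z=.07), corners in w2
for p in [(105,89),(178,80),(122,148),(192,138)]: print("standtop",atz(b,p,.07))
print("hole",atz(b,(149.7,115.1),.07))
for p in [(89,108),(111,101),(117,127),(95,133)]: print("drvtop",atz(b,p,.158))
```

```text
L [0.501  0.0617 0.0707] [0.0002600886514611119, 0.00026008865146108306]
R [ 0.5274 -0.0651  0.0572] [0.00011908607891392327, 0.00011908607891410885]
cover [ 0.5155 -0.0022  0.0362] [5.808350636068151e-07, 5.808350635308927e-07]
tray [ 0.5251 -0.3113 -0.0109] [0.0024861588091348603, 0.0024861588091349236]
stand [ 0.5543  0.2947 -0.0006] [3.798576403148054e-05, 3.7985764031628433e-05]
trTL [ 0.6022 -0.2201 -0.0001] [0.0004260110970871943, 0.00042601109708720986]
trBL [ 0.4718 -0.2036  0.0003] [0.0005192991201124993, 0.0005192991201126018]
L [0.4996 0.0656 0.0605] [0.4993 0.0609 0.0605]
R [ 0.5274 -0.0652  0.0605] [ 0.5279 -0.0638  0.0605]
cover [ 0.5161 -0.004   0.046 ] [0.5168 0.0001 0.046 ]
tray [ 0.5231 -0.3054  0.    ] [ 0.5286 -0.3021 -0.    ]
trTL [ 0.5996 -0.2149  0.016 ] [ 0.6015 -0.2089  0.016 ]
trBL [ 0.4748 -0.1992  0.016 ] [ 0.4748 -0.1931  0.016 ]
lock yaw 11.769043232652493 0.1303036138751566
standtop [0.5821 0.3412 0.07  ]
standtop [0.5919 0.2555 0.07  ]
standtop [0.514  0.3355 0.07  ]
standtop [0.5262 0.2481 0.07  ]
hole [0.553  0.2947 0.07  ]
drvtop [0.5635 0.3009 0.158 ]
drvtop [0.5696 0.2797 0.158 ]
drvtop [0.5468 0.2791 0.158 ]
drvtop [0.5414 0.3006 0.158 ]
```

apply_moves --deltas '[85, -18, -204, 38, 0, 85, -18, -204, 38, 0, 85, -18, -204, 38, 0, 85, -18, -204, 38, 0, 85, -18, -204, 38, 0, 85, -18, -204, 38, 0, 85, -18, -204, 38, 0, 85, -18, -204, 38, 0, 85, -18, -204, 38, 0]'

```text
clock: 5.05
position: [0.4731, 0.2957, 0.2502]
ee_rot: [0.0, 1.0, 0.001, 0.0]
contact_force: [0.3, -1.4, -0.4]
width: 0.0853
gripper_force: 0.0
```

```bash
python3 look.py w3 driver stand stand_hole0 driver_tip
python3 - <<'E'
import cv2
f=cv2.imread("pics/w3.png");cv2.imwrite("pics/w3c.png",cv2.resize(f[30:180,240:430],None,fx=4,fy=4,interpolation=cv2.INTER_CUBIC))
E
```

```text
driver [([324.1, 98.8], 0.9)]
stand [([279.0, 213.6], 0.83)]
stand_hole0 [([272.5, 234.5], 0.9)]
driver_tip []
```

View pics/w3c.png

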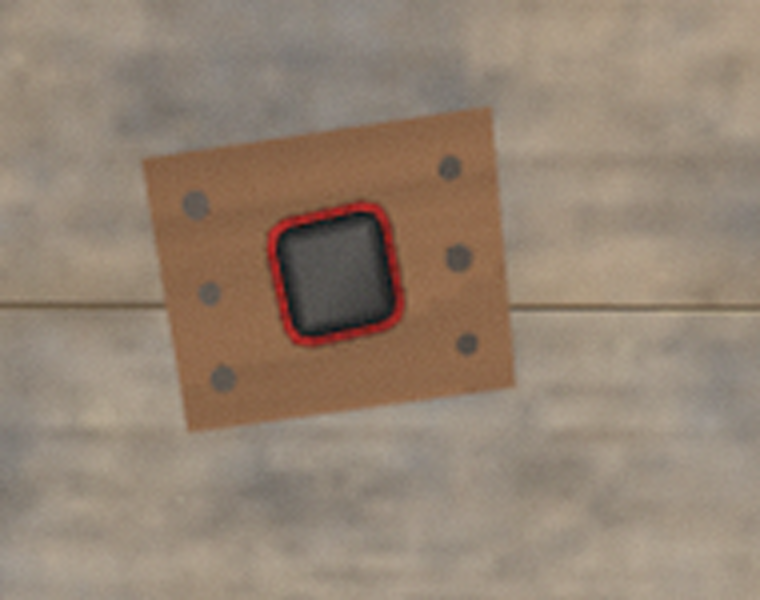

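The crop of view 3 shows the block from above with the driver's square red/black cap at full-image pixel (324,98), turned about 10°.

```bash
cat > drv.py <<'E'
from h import *
import pickle
np.set_printoptions(precision=4,suppress=True)
w=pickle.load(open("w3.pkl","rb"))
f=w["frame"][60:125,295:355].astype(int)
m=((f[...,0]>130)&(f[...,1]<70)).astype(np.uint8)
c=max(cv2.findContours(m,0,2)[0],key=cv2.contourArea)[:,0]+[295,60]
print(c.min(0),c.max(0))
for z in(.145,.15):
    q=np.array([atz(w,p,z)[:2] for p in c],np.float32)
    print(z,cv2.minAreaRect(q*1000))
T=np.array([(143,158),(491,107),(515,385),(188,431)])/4+[240,30]
q=np.array([atz(w,p,.07) for p in T]);print(q,q.mean(0))
e=[q[0]-q[1],q[3]-q[2]];print([np.degrees(np.arctan2(v[1],v[0]))-90 for v in e],[np.linalg.norm(v) for v in e])
e=[q[0]-q[3],q[1]-q[2]];print([np.degrees(np.arctan2(v[1],v[0])) for v in e],[np.linalg.norm(v) for v in e])
E
python3 drv.py
```

```text
[307  81] [336 115]
0.145 ((553.8408203125, 294.176513671875), (24.97817611694336, 24.5258846282959), 11.27868366241455)
0.15 ((553.8362426757812, 294.21417236328125), (24.50400733947754, 24.06040382385254), 11.278878211975098)
[[0.5818 0.3422 0.07  ]
 [0.5939 0.2538 0.07  ]
 [0.5255 0.2443 0.07  ]
 [0.5131 0.3329 0.07  ]] [0.5536 0.2933 0.07  ]
[np.float64(7.78380777738775), np.float64(7.983235223684574)] [np.float64(0.0891730387576098), np.float64(0.0895574835977497)]
[np.float64(7.640960551958879), np.float64(7.958684354693805)] [np.float64(0.06940149506419285), np.float64(0.06908988216358407)]
```

Block centre (0.5536, 0.2933), yaw 7.8°. Driver (0.5538, 0.2942), yaw 11.3° (mod 90). Both match the given sizes, so I'll grasp the driver.

apply_moves --deltas '[85, 40, 1, 0, -6, 85, 80, 1, 0, -11.3, 85, 80.5, 1, 0, -11.3, 85, 80.5, 1, 0, -11.3, 85, 80.5, 1, 30, -11.3, 85, 80.5, 1, 60, -11.3, 85, 80.5, 1, 90, -11.3, 85, 80.5, 1, 115, -11.3, 85, 80.5, 1, 132, -11.3, 85, 80.5, 1, 132, -11.3, 85, 80.5, 1, 132, -11.3, 85, 80.5, 1, 132, -11.3]'

```text
clock: 6.3
position: [0.5537, 0.2964, 0.1196]
ee_rot: [-0.0, 0.995, 0.1, 0.001]
contact_force: [0.2, 0.0, -0.9]
width: 0.0852
gripper_force: 0.0
```

apply_moves --deltas '[60, 0, 0, 0, 0, 40, 0, 0, 0, 0, 30, 0, 0, 0, 0, 20, 0, 0, 0, 0, 15, 0, 0, 0, 0, 15, 0, 0, 0, 0, 15, 0, 0, 0, 0, 15, 0, 0, 0, 0]' --squeeze 60

```text
clock: 6.97
position: [0.5537, 0.296, 0.1186]
ee_rot: [0.0, 0.995, 0.1, 0.001]
contact_force: [-0.3, -1.3, 6.5]
width: 0.0245
gripper_force: 60.3
```

apply_moves --deltas '[15, 0, 0, -20, 0, 15, 0, 0, -50, 0, 15, 0, 0, -85, 0, 15, 0, 0, -100, 0, 15, 0, 0, -100, 0, 15, 0, 0, -100, 0]'

```text
clock: 7.47
position: [0.553, 0.2962, 0.2176]
ee_rot: [-0.0, 0.995, 0.1, 0.0]
contact_force: [0.4, -0.1, -1.2]
width: 0.0243
gripper_force: 59.5
```

Run:
```python
from h import *
np.set_printoptions(precision=4,suppress=True)
s=get_state();print(s["position"],s["contact_force"],s["width"],s["qpos"])
ims={n:get_image(n) for n in("scene","side","wrist")}
t=s["position"]+np.array([0,0,-.110]);o=[]
for n,im in ims.items():
    p=proj(im,t);print(n,p,[(np.round(r["point"],1).tolist(),round(r["score"],2)) for r in place_of("driver_tip",im)][:3])
    if n=="wrist":p=proj(im,t+[0,0,.03]) if 0 else p
    c=np.clip(p.astype(int),[35,50],[604,349]);f=im["frame"][c[1]-50:c[1]+50,c[0]-35:c[0]+35,::-1]
    o.append(cv2.resize(f,(260,372),interpolation=cv2.INTER_CUBIC))
cv2.imwrite("pics/blade.png",np.hstack(o))
```

```text
[0.553  0.2962 0.2176] [ 0.4349 -0.1474 -1.2309] 0.024282534424558543 [0.3808 0.354  1.3839 0.0003 1.4037 1.7508]
scene [244.2237 250.6455] [([246.6, 251.3], 0.78), ([338.9, 172.1], 0.75)]
side [272.7329 271.811 ] [([272.5, 269.4], 0.77)]
wrist [320.7584 190.1651] [([329.7, 191.1], 0.8)]
```

View pics/blade.png

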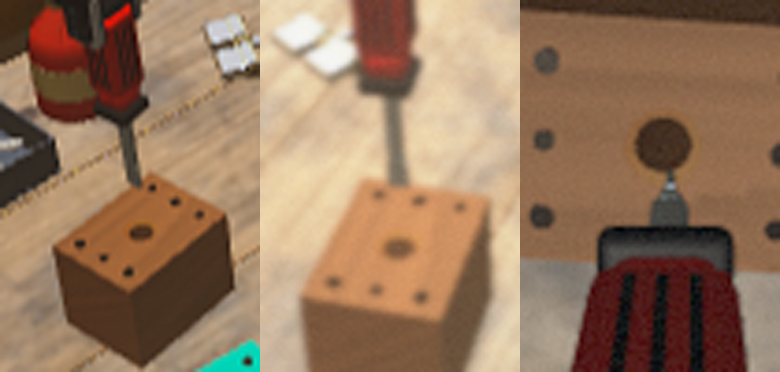

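The wrist part of the crop (right) shows the blade tip at about image (327,187), narrow across the tool's y axis, so the blade's width lies along tool x. I'll hover over the left screw, measure the tip against the slot, turn 90° and measure again.

apply_moves --deltas '[15, -20, 42, 0, -0.5, 15, -40, 85, 0, -1, 15, -60, 130, 0, -1, 15, -80, 175, 0, -1, 15, -98, 217.5, 0, -1, 15, -98, 217.5, 15, -1, 15, -98, 217.5, 34, -1, 15, -98, 217.5, 34, -1, 15, -98, 217.5, 34, -1, 15, -98, 217.5, 34, -1]'

```text
clock: 8.6
position: [0.5011, 0.0641, 0.1843]
ee_rot: [-0.0, 0.994, 0.109, 0.0]
contact_force: [-0.1, 0.7, -1.7]
width: 0.0246
gripper_force: 59.8
```

```bash
cat > tip.py <<'E'
from h import *
import sys,pickle
np.set_printoptions(precision=4,suppress=True)
s=get_state();w=get_image("wrist");pickle.dump(w,open(sys.argv[1]+".pkl","wb"))
M=rot(s["ee_rot"]);print(s["position"],"yaw",np.degrees(np.arctan2(M[1,0],M[0,0])),"F",s["contact_force"],s["width"],s["clock"])
for n in ("driver_tip","screw_left_slot","screw_right_slot"):
    print(n,[(np.round(r["point"],1).tolist(),round(r["score"],2)) for r in place_of(n,w)][:3])
p=proj(w,s["position"]-[0,0,.1106]);print("pred tip",p)
c=np.clip(p.astype(int),[60,60],[579,339]);x0,y0=c-[60,60];print("crop origin",x0,y0)
cv2.imwrite("pics/"+sys.argv[1]+".png",cv2.resize(w["frame"][y0:y0+100,x0:x0+120,::-1],None,fx=5,fy=5,interpolation=cv2.INTER_CUBIC))
E
python3 tip.py t1
```

```text
[0.5011 0.0641 0.1843] yaw 12.53508905833444 F [-0.0777  0.6526 -1.7245] 0.02462633774639976 8.6
driver_tip [([325.0, 191.1], 0.89)]
screw_left_slot [([322.8, 188.0], 0.67)]
screw_right_slot [([459.6, 187.4], 0.65)]
pred tip [321.2372 191.2536]
crop origin 261 131
```

apply_moves --deltas '[15, 0, 0, 0, -7, 15, 0, 0, 0, -14, 15, 0, 0, 0, -21, 15, 0, 0, 0, -28, 15, 0, 0, 0, -35, 15, 0, 0, 0, -42, 15, 0, 0, 0, -49, 15, 0, 0, 0, -56, 15, 0, 0, 0, -63, 15, 0, 0, 0, -70, 15, 0, 0, 0, -77, 15, 0, 0, 0, -84]'

```text
clock: 9.8
position: [0.5009, 0.0641, 0.1844]
ee_rot: [0.0, 0.663, 0.748, 0.0]
contact_force: [0.4, -1.1, -1.1]
width: 0.0243
gripper_force: 59.8
```

apply_moves --deltas '[15, 0, 0, 0, -6, 15, 0, 0, 0, -6, 15, 0, 0, 0, -6, 15, 0, 0, 0, -6]'

```text
clock: 10.13
position: [0.5007, 0.0638, 0.1842]
ee_rot: [0.0, 0.627, 0.779, 0.0]
contact_force: [-0.1, 0.0, -0.1]
width: 0.0249
gripper_force: 59.8
```

```bash
python3 tip.py t2; python3 -c "
import cv2,numpy as np
a=cv2.imread('pics/t1.png');b=cv2.imread('pics/t2.png');o=np.hstack([a,b]);cv2.imwrite('pics/t12.png',cv2.resize(np.hstack([a[:,100:500],b[:,100:500]]),None,fx=1,fy=1))"
```

```text
[0.5007 0.0638 0.1842] yaw 102.40864929439165 F [-0.1231  0.0191 -0.0925] 0.024868818082485335 10.1333
driver_tip [([325.6, 193.0], 0.86), ([319.3, 305.6], 0.75)]
screw_left_slot [([318.6, 186.8], 0.55)]
screw_right_slot [([319.2, 308.0], 0.47)]
pred tip [321.3972 191.65  ]
crop origin 261 131
```

View pics/t12.png

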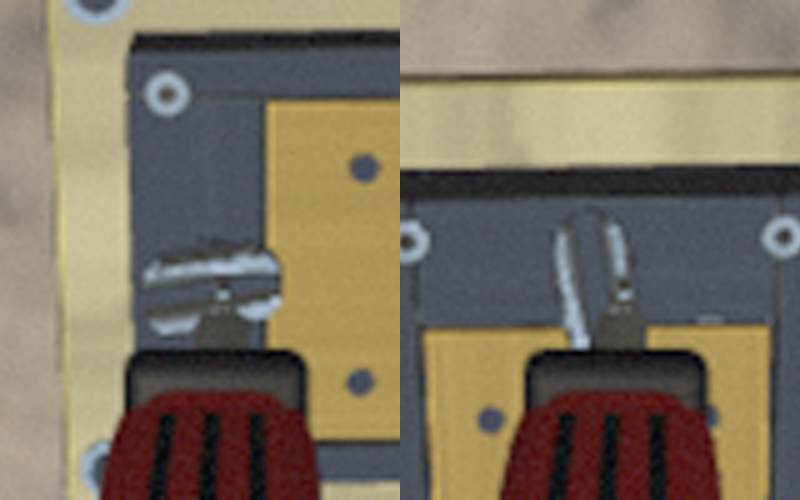

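```bash
cat > off.py <<'E'
from h import *
import pickle
np.set_printoptions(precision=2,suppress=True)
obs=[("t1",(.5011,.0641,.1843),12.5,(323.1,188.5),(325.4,187.2)),("t2",(.5007,.0638,.1842),102.4,(319.5,187.6),(325.6,187.0))]
A=[];B=[]
for n,P,y,sl,ti in obs:
    w=pickle.load(open(n+".pkl","rb"));P=np.array(P);y=np.radians(y)
    T=np.array([[np.cos(y),np.sin(y)],[np.sin(y),-np.cos(y)]]) # cols tool x,y
    s=T.T@(atz(w,sl,.0605)[:2]-P[:2])*1e3; t=T.T@(atz(w,ti,P[2]-.1106)[:2]-P[:2])*1e3-[5.5,0]
    print(n,"slot in tool",s,"tip in tool (camera-biased)",t,"slot world raw",atz(w,sl,.0605)[:2]*1e3)
    # S = P + T(s - b)
    A.append(np.hstack([np.eye(2),T]));B.append(P[:2]*1e3+T@s); tt=t
x=np.linalg.solve(np.vstack(A),np.hstack(B));print("slot world",x[:2],"cam bias (tool)",x[2:],"tip true offset",tt-x[2:])
E
python3 off.py
```

```text
t1 slot in tool [-1.19  1.81] tip in tool (camera-biased) [-1.62  3.81] slot world raw [500.33  62.08]
t2 slot in tool [ 0.08 -1.8 ] tip in tool (camera-biased) [-1.09  3.85] slot world raw [498.93  63.49]
slot world [498.92  62.08] cam bias (tool) [1.38 0.31] tip true offset [-2.47  3.54]
```

View t12 shows the slot turned about 8° anticlockwise of the lock's y axis. The blade tip is about 1 mm behind and 5.5 mm to the right of the slot. I'll shift, turn and re-measure.

apply_moves --deltas '[15, 1, -3, 0, -4, 15, 1, -5.8, 3, -8, 15, 1, -5.8, 7, -8, 15, 1, -5.8, 7, -8, 15, 1, -5.8, 7, -8]'

```text
clock: 10.75
position: [0.4946, 0.0631, 0.1766]
ee_rot: [-0.0, 0.571, 0.821, -0.0]
contact_force: [0.4, 0.5, -0.9]
width: 0.0243
gripper_force: 59.8
```

```bash
python3 tip.py t3
python3 - <<'E'
from h import *
import pickle
w=pickle.load(open("t3.pkl","rb"));f=w["frame"][160:212,295:350].astype(int)
m=((f.min(2)>110)&(abs(f[...,0]-f[...,2])<60)).astype(np.uint8)
n,l,st,ce=cv2.connectedComponentsWithStats(m)
for i in range(1,n):
    if st[i,4]>3:
        ys,xs=np.where(l==i);v=cv2.fitLine(np.stack([xs,ys],1).astype(np.float32),2,0,.01,.01).ravel()
        print(st[i],ce[i]+[295,160],"angle from up (CCW+)",np.degrees(np.arctan2(v[0],v[1])))
E
```

```text
[0.4946 0.0631 0.1766] yaw 110.39412190129983 F [ 0.3655  0.4702 -0.8993] 0.024272356597597557 10.75
driver_tip [([326.0, 191.8], 0.91)]
screw_left_slot [([325.8, 191.7], 0.58)]
screw_right_slot [([307.6, 312.7], 0.63)]
pred tip [321.4887 191.7424]
crop origin 261 131
[  0   0  55  10 349] [327.02292264 162.99713467] angle from up (CCW+) 86.33947
[35 19  4 22 51] [331.33333333 190.37254902] angle from up (CCW+) 178.07922
[24 20  3 14 37] [320.13513514 186.37837838] angle from up (CCW+) 0.5919153
[30 29  2  2  4] [325.5 189.5] angle from up (CCW+) 90.0
```

View pics/t3.png

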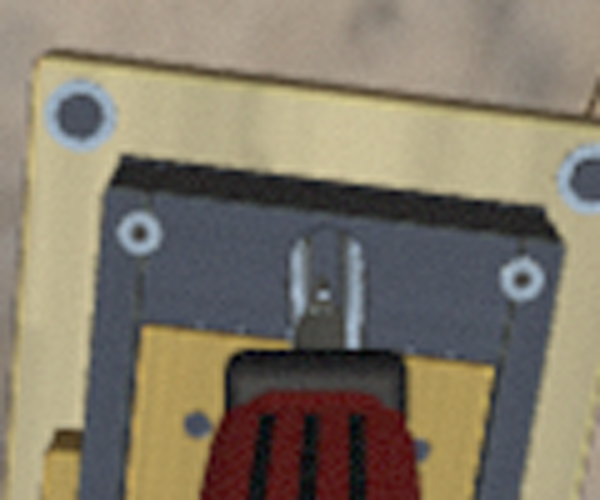

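View t3 shows the blade at (325.5,189.5), centred between the slot walls at (320.1) and (331.3) and parallel to them. I'll push it in.

apply_moves --deltas '[15, 0, 0, 3, 0, 15, 0, 0, 6, 0, 15, 0, 0, 8, 0, 15, 0, 0, 10, 0, 15, 0, 0, 10, 0, 15, 0, 0, 10, 0]'

```text
clock: 11.45
position: [0.4945, 0.0632, 0.1667]
ee_rot: [-0.0, 0.57, 0.822, -0.0]
contact_force: [-1.2, 1.0, -1.3]
width: 0.0245
gripper_force: 59.8
```

apply_moves --deltas '[15, -0.5, -0.2, 1, -7, 15, -1.1, -0.4, 1, -14, 15, -1.7, -0.5, 1, -21, 15, -2.2, -0.5, 1, -28, 15, -2.7, -0.4, 1, -35, 15, -3.2, -0.3, 1, -42, 15, -3.7, -0.1, 1, -49, 15, -4.2, 0.1, 1, -56, 15, -4.7, 0.5, 1, -63, 15, -5.1, 0.8, 1, -70, 15, -5.3, 1, 1, -75, 15, -5.3, 1, 1, -75]'

```text
clock: 12.45
position: [0.4975, 0.059, 0.1661]
ee_rot: [0.0, -0.048, 0.999, 0.0]
contact_force: [-0.8, 1.1, -0.9]
width: 0.0247
gripper_force: 60.0
```

```bash
python3 -c "
from rig import *;s=get_state();print(s['position'],s['contact_force'],s['moment'],s['qpos'])"
```

```text
[0.49753378 0.05903326 0.16608072] [-0.79719149  1.06095189 -0.94987593] [ 0.40552891  0.05964542 -0.04801461] [-2.16413911e-02  1.99453831e-01  1.73877345e+00  1.08745323e-03
  1.20315863e+00 -1.68971633e+00]
```

apply_moves --deltas '[15, -0.3, 0.4, 0, -7, 15, -0.6, 0.9, 0, -14, 15, -0.8, 1.3, 0, -20, 15, -0.9, 1.7, 0, -25, 15, -0.9, 1.7, 0, -25]'

```text
clock: 12.87
position: [0.4987, 0.0595, 0.1662]
ee_rot: [0.0, -0.263, 0.965, -0.001]
contact_force: [0.1, -2.1, -1.1]
width: 0.0244
gripper_force: 59.7
```

```bash
python3 -c "
from rig import *;s=get_state();print(s['position'],s['contact_force'],s['moment'],s['qpos'])"
```

```text
[0.49870329 0.05948479 0.16616949] [ 0.073719   -2.07047759 -1.12218509] [-0.50088304 -0.14055387 -0.06298321] [-1.84370156e-02  2.00800147e-01  1.73673647e+00 -2.06079021e-03
  1.20277727e+00 -2.12029811e+00]
```

apply_moves --deltas '[15, -0.1, 0.4, 0, -4, 15, -0.2, 0.6, 0, -6, 15, -0.2, 0.6, 0, -6]'

```text
clock: 13.12
position: [0.4989, 0.0599, 0.1662]
ee_rot: [0.001, -0.312, 0.95, -0.001]
contact_force: [1.6, -2.5, -2.2]
width: 0.0243
gripper_force: 59.6
```

```bash
python3 -c "
from rig import *;s=get_state();print(s['position'],s['contact_force'],s['moment'],s['qpos'])"
```

```text
[0.49887806 0.05986627 0.16619421] [ 1.57029192 -2.51795705 -2.20640393] [-0.82959604 -0.35921335  0.0017943 ] [-0.01736432  0.20076673  1.73671656 -0.00248206  1.20217076 -2.22154691]
```

apply_moves --deltas '[15, 0.2, -0.6, 0, 6, 15, 0.4, -1.2, 0, 13, 15, 0.4, -1.2, -5, 13, 15, 0.4, -1.2, -15, 13, 15, 0.4, -1.2, -30, 13, 15, 0.4, -1.2, -30, 13, 15, 0.4, -1.2, -30, 13]'

```text
clock: 13.7
position: [0.4992, 0.0601, 0.1972]
ee_rot: [0.001, -0.204, 0.979, 0.0]
contact_force: [-0.4, 0.4, -0.5]
width: 0.0245
gripper_force: 59.9
```

```bash
python3 tip.py t4
cat > strips.py <<'E'
from h import *
import pickle,sys
w=pickle.load(open(sys.argv[1]+".pkl","rb"));x0,y0,x1,y1=map(int,sys.argv[2:6]);f=w["frame"][y0:y1,x0:x1].astype(int)
m=((f.min(2)>110)&(abs(f[...,0]-f[...,2])<60)).astype(np.uint8)
n,l,st,ce=cv2.connectedComponentsWithStats(m)
for i in range(1,n):
    if st[i,4]>3:
        ys,xs=np.where(l==i);v=cv2.fitLine(np.stack([xs,ys],1).astype(np.float32),2,0,.01,.01).ravel()
        print(st[i]+[x0,y0,0,0,0],np.round(ce[i]+[x0,y0],1),"ang from up CCW",round(float(np.degrees(np.arctan2(v[0],v[1]))),1))
E
python3 strips.py t4 290 150 360 215
```

```text
[0.4992 0.0601 0.1972] yaw -156.46451464383847 F [-0.4286  0.3629 -0.4948] 0.02453255838374584 13.7
driver_tip [([323.8, 191.5], 0.82)]
screw_left_slot [([323.4, 185.6], 0.78)]
screw_right_slot [([189.9, 162.2], 0.55)]
pred tip [320.8998 191.5628]
crop origin 260 131
[334 150   8   3  18] [337.5 150.8] ang from up CCW 90.0
[ 335  150   25   65 1228] [349.6 183. ] ang from up CCW 178.1
[315 172   7  25  76] [317.8 184.6] ang from up CCW 171.2
[324 175   8  16  48] [328.4 183.1] ang from up CCW 164.1
```

View pics/t4.png

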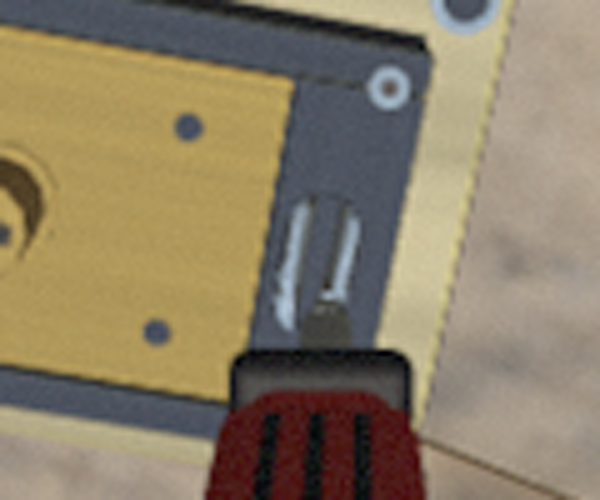

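View t4 shows the left screw's slot at (323.4,185.6), now parallel to the lock's short edge, so that screw is at its stop. My picture views are used up, so from here I measure numerically.

```bash
cat > off2.py <<'E'
from h import *
import pickle
np.set_printoptions(precision=2,suppress=True)
obs=[("t1",(.5011,.0641,.1843),12.5,(323.1,188.3)),("t2",(.5007,.0638,.1842),102.4,(319.3,187.5)),("t3",(.4946,.0631,.1766),110.4,(325.7,190.5)),("t4",(.4992,.0601,.1972),-156.46,(323.4,185.6))]
tips={"t1":(325.2,187.4),"t2":(325.6,187.2),"t3":(325.5,188.6),"t4":(325,188)}
A=[];B=[];tt=[]
for n,P,y,sl in obs:
    w=pickle.load(open(n+".pkl","rb"));P=np.array(P);y=np.radians(y)
    T=np.array([[np.cos(y),np.sin(y)],[np.sin(y),-np.cos(y)]])
    s=T.T@(atz(w,sl,.0605)[:2]-P[:2])*1e3; tt.append(T.T@(atz(w,tips[n],P[2]-.1106)[:2]-P[:2])*1e3-[5.5,0])
    A.append(np.hstack([np.eye(2),T]));B.append(P[:2]*1e3+T@s)
A=np.vstack(A);B=np.hstack(B);x=np.linalg.lstsq(A,B,rcond=None)[0]
print("slot",x[:2],"bias",x[2:],"res",(A@x-B).reshape(-1,2),"tips",np.array(tt)-x[2:])
for a in (11.4,12.0,12.4,13):
    print(a,x[:2]-132*np.array([-np.sin(np.radians(a)),np.cos(np.radians(a))]))
E
python3 off2.py
```

```text
slot [499.47  62.9 ] bias [ 0.7  -0.04] res [[-0.38  0.96]
 [ 0.57  0.03]
 [ 0.74 -0.54]
 [-0.92 -0.45]] tips [[-2.51  3.67]
 [-1.98  3.89]
 [-3.18  3.72]
 [-2.82  3.78]]
11.4 [525.56 -66.5 ]
12.0 [526.91 -66.21]
12.4 [527.81 -66.02]
13 [529.16 -65.72]
```

apply_moves --deltas '[15, 5, -20, -15, 7, 15, 10, -40, -15, 14, 15, 14, -60, -15, 21, 15, 18, -80, -15, 28, 15, 23, -100, -15, 35, 15, 28, -124, -15, 42, 15, 28, -124, -15, 49, 15, 28, -124, -15, 56, 15, 28, -124, -10, 63, 15, 28, -124, 0, 70, 15, 28, -124, 5, 77, 15, 28, -124, 5, 84]'

```text
clock: 14.9
position: [0.5208, -0.0648, 0.1889]
ee_rot: [-0.002, 0.506, 0.862, -0.001]
contact_force: [0.3, 0.3, -0.9]
width: 0.0245
gripper_force: 59.9
```

apply_moves --deltas '[15, 0, 0, 0, 7, 15, 0, 0, 4, 12.5, 15, 0, 0, 8, 12.5, 15, 0, 0, 8, 12.5, 15, 0, 0, 8, 12.5]'

```text
clock: 15.32
position: [0.5217, -0.065, 0.1823]
ee_rot: [-0.001, 0.594, 0.804, -0.0]
contact_force: [0.1, -0.5, -0.4]
width: 0.0244
gripper_force: 59.9
```

```bash
python3 tip.py t5; python3 strips.py t5 295 160 355 215
```

```text
[ 0.5217 -0.065   0.1823] yaw 107.1214492184902 F [ 0.1109 -0.5411 -0.3517] 0.024413253011709112 15.3167
driver_tip [([325.4, 189.7], 0.91)]
screw_left_slot [([340.1, 36.2], 0.96)]
screw_right_slot []
pred tip [321.5875 191.7915]
crop origin 261 131
[332 180   6  21  53] [334.4 190.6] ang from up CCW 9.1
[321 182   6   9  19] [322.8 186.7] ang from up CCW 21.1
[295 202  11  13 116] [299.6 208.2] ang from up CCW 9.4
[343 205  12  10 105] [348.6 209.8] ang from up CCW 82.9
```

apply_moves --deltas '[15, -0.3, 1.5, 0, -5, 15, -0.7, 2.5, 3, -10, 15, -0.7, 2.5, 6, -10, 15, -0.7, 2.5, 6, -10, 15, -0.7, 2.5, 6, -10]'

```text
clock: 15.93
position: [0.5246, -0.065, 0.1768]
ee_rot: [-0.0, 0.523, 0.852, -0.0]
contact_force: [-0.7, -0.5, -1.6]
width: 0.0244
gripper_force: 59.8
```

```bash
python3 tip.py t6; python3 strips.py t6 305 165 345 205;sed -i 's/>110)/>90)/' strips.py;python3 strips.py t6 305 165 345 205
```

```text
[ 0.5246 -0.065   0.1768] yaw 116.90723224327287 F [-0.6753 -0.5208 -1.5559] 0.024419901779979467 15.9333
driver_tip [([327.4, 192.0], 0.71), ([327.3, 195.4], 0.48)]
screw_left_slot [([363.7, 40.9], 0.6)]
screw_right_slot [([323.0, 194.2], 0.62)]
pred tip [321.4577 191.7847]
crop origin 261 131
[319 181   3  15  33] [319.7 188.5] ang from up CCW 0.9
[330 182   3  19  43] [331.2 191.3] ang from up CCW 179.1
[330 179   4  22  68] [331.2 190.6] ang from up CCW 2.0
[318 181   4  19  49] [319.8 188.7] ang from up CCW 177.4
[324 189   3   2   6] [325.  189.5] ang from up CCW 90.0
[305 201   2   4   5] [305.2 202.2] ang from up CCW 169.1
```

apply_moves --deltas '[15, 0, 0, 3, 0, 15, 0, 0, 6, 0, 15, 0, 0, 9, 0, 15, 0, 0, 11, 0, 15, 0, 0, 11, 0, 15, 0, 0, 11, 0]'

```text
clock: 16.63
position: [0.5247, -0.065, 0.1656]
ee_rot: [-0.0, 0.523, 0.853, -0.0]
contact_force: [0.4, -0.4, -1.2]
width: 0.0245
gripper_force: 59.8
```

apply_moves --deltas '[15, -0.5, -0.3, 0, -7, 15, -1, -0.5, 0, -14, 15, -1.5, -0.6, 0, -21, 15, -2.1, -0.7, 0, -28, 15, -2.6, -0.7, 0, -35, 15, -3.2, -0.7, 0, -42, 15, -3.8, -0.6, 0, -49, 15, -4.3, -0.4, 0, -56, 15, -4.8, -0.1, 0, -63, 15, -5.2, 0.1, 0, -70, 15, -5.5, 0.4, 0, -75, 15, -5.5, 0.4, 0, -75]'

```text
clock: 17.63
position: [0.5275, -0.0694, 0.166]
ee_rot: [-0.0, -0.105, 0.994, 0.0]
contact_force: [0.4, 1.7, -1.3]
width: 0.0242
gripper_force: 60.1
```

apply_moves --deltas '[15, -0.3, 0.4, 0, -7, 15, -0.6, 0.9, 0, -14, 15, -0.8, 1.3, 0, -20, 15, -0.9, 1.7, 0, -25, 15, -0.9, 1.7, 0, -25]'

```text
clock: 18.05
position: [0.5287, -0.069, 0.1662]
ee_rot: [0.0, -0.317, 0.948, -0.001]
contact_force: [0.3, -1.5, -1.9]
width: 0.0247
gripper_force: 59.7
```

```bash
python3 -c "
from rig import *;s=get_state();print(s['position'],s['contact_force'],s['moment'],s['qpos'])"
```

```text
[ 0.52871124 -0.06897889  0.16615738] [ 0.33874333 -1.50389032 -1.90231842] [-0.58564223 -0.08345466 -0.03300602] [-2.58874329e-01  2.45770549e-01  1.67499684e+00 -2.05674783e-03
  1.21904060e+00 -2.47414196e+00]
```

Back off, lift and check the right screw's slot angle.

apply_moves --deltas '[15, 0.2, -0.6, 0, 6, 15, 0.4, -1.2, 0, 13, 15, 0.4, -1.2, -5, 13, 15, 0.4, -1.2, -15, 13, 15, 0.4, -1.2, -30, 13, 15, 0.4, -1.2, -30, 13, 15, 0.4, -1.2, -30, 13]'

```text
clock: 18.63
position: [0.5294, -0.0692, 0.1973]
ee_rot: [0.001, -0.208, 0.978, -0.001]
contact_force: [0.3, 0.3, -1.5]
width: 0.0244
gripper_force: 60.0
```

```bash
python3 tip.py t7; python3 strips.py t7 300 160 336 215; python3 strips.py t4 300 160 336 215
```

```text
[ 0.5294 -0.0692  0.1973] yaw -155.96744377364033 F [ 0.3223  0.3334 -1.4798] 0.024368593592840444 18.6333
driver_tip [([327.5, 192.8], 0.72)]
screw_left_slot [([450.6, 205.3], 0.67)]
screw_right_slot [([322.7, 186.7], 0.77)]
pred tip [321.083  191.5478]
crop origin 261 131
[300 160  13  55 428] [303.9 181.1] ang from up CCW 174.7
[315 172   9  26  98] [318.8 184.3] ang from up CCW 170.5
[324 174   9  19  71] [329.1 183.8] ang from up CCW 165.6
[314 171   8  26  98] [318.  183.6] ang from up CCW 170.3
[324 173   8  19  68] [328.4 182.6] ang from up CCW 167.5
[334 195   2   6   7] [334.9 197.7] ang from up CCW 176.1
```

Both screws now match at the stop angle. I'll carry the driver back over the block.

apply_moves --deltas '[15, 0, 0, -10, 0, 15, -18, 35, -10, 2, 15, -37, 70, -10, 4, 15, -55, 105, -10, 6, 15, -74, 140, -10, 8, 15, -92, 175, -10, 10, 15, -110, 210, -10, 12.7, 15, -129, 245, -10, 12.7, 15, -147, 280, -10, 12.7, 15, -167, 319, -10, 12.7, 15, -167, 319, -10, 12.7, 15, -167, 319, -10, 12.7]'

```text
clock: 19.83
position: [0.5511, 0.2927, 0.2056]
ee_rot: [-0.0, -0.1, 0.995, 0.0]
contact_force: [0.0, -0.9, -1.6]
width: 0.0246
gripper_force: 60.1
```

apply_moves --deltas '[15, 0, 0, 5, 0, 15, 0, 0, 12, 0, 15, 0, 0, 12, 0, 15, 0, 0, 12, 0]'

```text
clock: 20.17
position: [0.551, 0.2885, 0.1932]
ee_rot: [-0.001, -0.097, 0.995, -0.0]
contact_force: [0.1, 0.4, -1.4]
width: 0.0242
gripper_force: 60.1
```

```bash
python3 tip.py t8
python3 - <<'E'
from h import *
import pickle
np.set_printoptions(precision=2,suppress=True)
w=pickle.load(open("t8.pkl","rb"));s=get_state();P=s["position"]
M=rot(s["ee_rot"])
for r in place_of("stand_hole0",get_image("wrist")):
    h=M.T@(atz(w,r["point"],.07)-P)*1e3;print(r["point"],r["score"],"hole in tool",h[:2],"world",atz(w,r["point"],.07))
f=w["frame"][150:215,290:365].astype(int).sum(2);
g=f<f[5:40].mean()*.6
for y in range(0,65,2):print("".join(".#"[int(v)] for v in g[y]))
print("hole proj",proj(w,[.5536,.2933,.07]))
E
```

```text
[0.551  0.2885 0.1932] yaw -168.81039761302858 F [ 0.064   0.3634 -1.3842] 0.024248024777240192 20.1667
driver_tip [([327.8, 190.9], 0.76)]
screw_left_slot [([80.8, 79.9], 0.96)]
screw_right_slot []
pred tip [321.0489 192.1364]
crop origin 261 132
[431.9, 21.7] 0.84 hole in tool [141.79  89.42] world [0.4  0.35 0.07]
[326.8, 189.8] 0.69 hole in tool [-0.43  4.64] world [0.55 0.29 0.07]
###########################################################################
###########################################################################
.............##############################################################
................................................###########################
...........................................................................
...........................................................................
...........................................................................
...........................................................................
...........................................................................
...........................
[... 1122 characters left out ...]
......................###..#......................................
..............................##########...................................
.................##################################........................
................####################################.......................
................###.........#.####..#......#.....###.......................
................###...............................##.......................
###.............##...##########################...###......................
####............#####################################......................
.#..............####################################..............#####....
hole proj [325.39 191.86]
```

apply_moves --deltas '[15, 0, 1, 0, 0, 15, 0, 1, 8, 0, 15, 0, 1, 16, 0, 15, 0, 1, 24, 0, 15, 0, 1, 24, 0]'

```text
clock: 20.88
position: [0.5511, 0.291, 0.1676]
ee_rot: [-0.001, -0.098, 0.995, -0.0]
contact_force: [3.3, 0.8, -2.7]
width: 0.0243
gripper_force: 59.9
```

apply_moves --deltas '[15, 0, 0, 10, 0, 15, 0, 0, 20, 0, 15, 0, 0, 30, 0, 15, 0, 0, 38, 0, 15, 0, 0, 43, 0, 15, 0, 0, 46, 0, 15, 0, 0, 46, 0]'

```text
clock: 21.47
position: [0.5511, 0.2911, 0.123]
ee_rot: [-0.0, -0.098, 0.995, -0.0]
contact_force: [2.4, -1.0, -3.0]
width: 0.0247
gripper_force: 60.0
```

apply_moves --deltas '[15, 0, 0, 2, 0, 15, 0, 0, 3.5, 0, 15, 0, 0, 3.5, 0, 28, 0, 0, 3.5, 0, 34, 0, 0, 3.5, 0, 45, 0, 0, 3.5, 0, 85, 0, 0, 3.5, 0, 85, 0, 0, 3.5, 0, 85, 0, 0, 3.5, 0, 85, 0, 0, 3.5, 0]'

```text
clock: 22.3
position: [0.5511, 0.2912, 0.1204]
ee_rot: [-0.0, -0.098, 0.995, -0.0]
contact_force: [-0.3, -0.9, 0.4]
width: 0.0849
gripper_force: 0.0
```

apply_moves --deltas '[85, 0, 0, -20, 0, 85, 0, 0, -60, 0, 85, 0, 0, -100, 0, 85, 70, 0, -135, 0, 85, 80, 0, -135, 0, 85, 80, 0, -135, 0, 85, 80, 0, -135, 0]'

```text
clock: 22.88
position: [0.4714, 0.2755, 0.2575]
ee_rot: [0.002, -0.099, 0.995, 0.0]
contact_force: [0.6, -0.4, 0.4]
width: 0.0851
gripper_force: 0.0
```

Run:
```python
from h import *
np.set_printoptions(precision=4,suppress=True)
s=get_state();print(s["position"],s["contact_force"],s["width"],s["clock"])
a=get_image("scene");b=get_image("side")
# driver red handle centroid in both views vs first pictures
for im,n,box in((a,"scene",(225,270,236,262)),(b,"side",(240,300,258,292))):
    for t,F in(("before",cv2.imread(f"pics/{n}.png")[:,:,::-1]),("now",im["frame"])):
        f=F[box[0]:box[1],box[2]:box[3]].astype(int);m=(f[...,0]>110)&(f[...,1]<60)
        ys,xs=np.where(m);print(n,t,m.sum(),xs.mean()+box[2],ys.mean()+box[0])
```

```text
[0.4714 0.2755 0.2575] [ 0.5565 -0.4425  0.4307] 0.0850765914262971 22.8833
scene before 49 243.0612244897959 240.9387755102041
scene now 44 243.45454545454547 240.02272727272728
side before 1 276.0 267.0
side now 0 nan nan<stdin>:9: RuntimeWarning: Mean of empty slice.
  ret = ret.dtype.type(ret / rcount)
```

Run:
```python
from h import *
np.set_printoptions(precision=1,suppress=True)
for n in ("wrist","scene","side"):
    w=get_image(n);t=proj(w,[.5537,.2935,.158]);b=proj(w,[.5537,.2935,.07]);print(n,"pred top,bottom",t,b)
    lo=np.maximum(np.minimum(t,b)-15,0).astype(int);hi=(np.maximum(t,b)+15).astype(int)
    f=w["frame"][lo[1]:hi[1],lo[0]:hi[0]].astype(int);m=(f[...,0]>1.8*f[...,1]+10)&(f[...,1]<55)
    ys,xs=np.where(m)
    if len(xs)<10: print("few");continue
    v=cv2.fitLine(np.stack([xs,ys],1).astype(np.float32),2,0,.01,.01).ravel()
    print(len(xs),"centre",xs.mean()+lo[0],ys.mean()+lo[1],"ang",np.degrees(np.arctan2(v[1],v[0]))%180,"pred ang",np.degrees(np.arctan2(*(t-b)[::-1]))%180,"ext",xs.min()+lo[0],xs.max()+lo[0],ys.min()+lo[1],ys.max()+lo[1])
    print([(np.round(r["point"],1),round(r["score"],2)) for r in place_of("driver",w)][:2],"pred origin",proj(w,[.5537,.2935,.008]))
```

```text
wrist pred top,bottom [322.8 277.9] [322.4 238.2]
594 centre 322.5589225589226 251.13299663299662 ang 89.99078 pred ang 89.45895446617307 ext 310 335 234 277
[(array([325.6, 219.5]), 0.93)] pred origin [322.3 219.4]
scene pred top,bottom [242.6 233.6] [246.7 261.6]
270 centre 242.0962962962963 242.84814814814814 ang 64.3623 pred ang 81.58246466493327 ext 227 252 218 261
[] pred origin [249.4 279.9]
side pred top,bottom [271.5 248. ] [274.2 286.7]
few
```

The driver stands upright in its hole. Next I move over the key tube.

apply_moves --deltas '[85, 1, -24, 0, 7, 85, 2, -48, 0, 14, 85, 3, -72, 0, 21, 85, 4, -96, 0, 28, 85, 5, -120, 0, 35, 85, 6, -145, 0, 42, 70, 7, -170, 0, 49, 50, 8, -195, 0, 56, 45, 9, -220, 0, 63, 45, 10, -240, 0, 70, 45, 11, -260, 20, 77, 45, 11.6, -280, 50, 84]'

```text
clock: 24.23
position: [0.5193, -0.003, 0.2071]
ee_rot: [0.003, 0.595, 0.803, 0.002]
contact_force: [0.4, 0.8, 0.4]
width: 0.045
gripper_force: 0.0
```

apply_moves --deltas '[45, 0, 0, 20, 4, 45, 0, 0, 48, 4, 45, 0, 0, 48, 4, 45, 0, 0, 48, 4, 45, 0, 0, 48, 4]'

```text
clock: 24.65
position: [0.5174, -0.0014, 0.1583]
ee_rot: [0.001, 0.62, 0.784, 0.0]
contact_force: [0.3, -0.6, 0.6]
width: 0.0448
gripper_force: 0.0
```

Run:
```python
from h import *
np.set_printoptions(precision=2,suppress=True)
s=get_state();w=get_image("wrist");P=s["position"];M=rot(s["ee_rot"])
print(P,np.degrees(np.arctan2(M[1,0],M[0,0])),s["width"],nose_length)
for n,z in(("cover",.046),("screw_left_slot",.0605),("screw_right_slot",.0605)):
    for r in place_of(n,w)[:2]: print(n,r["point"],r["score"],atz(w,r["point"],z)*1e3,"tool",M.T@(atz(w,r["point"],z)-P)*1e3)
p=proj(w,[.5143,-.0013,.074]);print("tube top pred",p)
f=w["frame"].astype(int);x,y=p.astype(int);g=f[y-24:y+24,x-30:x+30].sum(2)
m=(f[...,0]-f[...,2]>60)&(f[...,0]>110)
ys,xs=np.where(m[60:330,150:500]);rc=cv2.minAreaRect(np.stack([xs+150,ys+60],1).astype(np.float32));print("brass",len(xs),rc)
q=np.percentile(g,[2,15,40,70])
for r in g[::2]:print("".join("@#+-."[int((v>q).sum())] for v in r))
```

```text
[ 0.52 -0.    0.16] 103.31679549422019 0.0448476171407138 0.017
cover [318.7, 190.5] 0.71 [514.88  -1.43  46.  ] tool [  0.62  -2.54 112.26]
screw_left_slot [319.4, 118.0] 0.61 [500.61  62.54  60.5 ] tool [66.15 -1.67 97.72]
screw_left_slot [317.4, 262.4] 0.29 [528.95 -66.54  60.5 ] tool [-66.    -3.83  97.79]
screw_right_slot [316.8, 263.3] 0.87 [528.62 -67.61  60.5 ] tool [-66.96  -4.4   97.79]
tube top pred [317.82 199.77]
brass 8736 ((303.5, 161.99996948242188), (108.99998474121094, 167.99996948242188), 0.0)
....----++...-.+-++-...++..-++-+---+.+--.--.--+-+++-++++.-..
...--.---+--...+-+-.+-+++-.-+++-.--++++-.-------++++-+.-+..-
-...+++-.++...-+++--+++++-.+#######+-++..---++--++.---.+--.+
...--+-++-++.--.-++-+-.####.+-.....#####--..++-++-+-++++-..+
-..--+++++.....-+++++###..###########..-++-..+++-++----+--.-
...-++++.+--..-----++..-##@####@@###@##+.-#+-++---+-+---+---
+..-++++--++-.-+-+-...##@@#@######@######+.##--+-+-.---.-+-+
..-.-+++++++.....#-..##@@#@#@#####@#@###@#.-+-+++-+-+++-----
...+++-++++....--+-.+#@###-........-+######.##---#-.+++++.+-
...-++-+-++.-...-.-.#@##....+####
[... 181 characters left out ...]
#######....##-+--+-..-+-+-.-.
...--++++-+--..+++--..-.##@#######@@@#+...+-----++--++..+--+
...-+++++-+.-...-+-++...-#@####@###@##....+#+++-.--.+-----.+
-...-+++--+-....-+----...+##@###@@##+....##.+.-.+.++--+--.-.
-....++-++-+.....+---.......+#@@@##....-++.+-...+-+--.++..-+
-...-++-++-++....++.---+.....+####-...##+-.--+..--..-+--.-.+
....-+-+++++.-.-..++-++.+.........-+.-+.--.-+++++++.-++...-+
..-..+++-++......-+-..+-+..+---.-.+-.++.--..-++.+-+-..------
-..-+.+--+---.--+-+----.++.-+.-.+--+-++-.+.++----+-.+..--.+.
-....+++-+++....-+----.+-.---....-----+--+..-.-.+--.++.-----
+....+++-++---..---+.+--+-..-.....---++-.-.---...-..-+..-.-.
....--++-+++-.....-...--+.+-+....-+----.--..+.---.--+-...+-.
```

apply_moves --deltas '[45, 0, -3, 20, 0, 45, 0, -3, 40, 0, 45, 0, -3, 60, 0, 45, 0, -3, 75, 0, 45, 0, -3, 80, 0, 45, 0, -3, 80, 0, 45, 0, -3, 80, 0]'

```text
clock: 25.43
position: [0.5142, -0.002, 0.0783]
ee_rot: [0.001, 0.62, 0.784, 0.0]
contact_force: [-0.8, 0.5, 0.0]
width: 0.0448
gripper_force: 0.0
```

apply_moves --deltas '[45, 0, 0, 3, 0, 45, 0, 0, 5, 0, 30, 0, 0, 5, 0, 15, 0, 0, 5, 0, 10, 0, 0, 5, 0, 10, 0, 0, 5, 0, 10, 0, 0, 5, 0, 10, 0, 0, 5, 0]' --squeeze 60

```text
clock: 26.1
position: [0.5133, -0.0021, 0.0725]
ee_rot: [0.0, 0.62, 0.784, -0.0]
contact_force: [0.2, -0.3, 0.0]
width: 0.0103
gripper_force: 0.0
```

Grip force is 0 at 10 mm, so the tube isn't between the pads. I'll check where the cover is.

Run:
```python
from h import *
np.set_printoptions(precision=1,suppress=True)
s=get_state();print(s["position"]*1e3,s["contact_force"],s["gripper_force"],s["width"],s["clock"])
for n in("wrist","scene","side"):
    w=get_image(n);print(n,"cover",[(np.round(r["point"],1),round(r["score"],2)) for r in place_of("cover",w)][:2],"pred cover origin",proj(w,[.5143,-.0013,.046]),"tubetop",proj(w,[.5143,-.0013,.074]))
    save(w,"m_"+n+".png")
w=cv2.imread("pics/m_wrist.png").astype(int)
b,g,r=w[...,0],w[...,1],w[...,2]
# map: Y brass, # dark(finger), w bright steel, . else
for y in range(90,290,5):
    o=""
    for x in range(210,430,3):
        B,G,Rr=w[y:y+4,x:x+3].reshape(-1,3).mean(0)
        o+="Y" if Rr-B>55 and Rr>100 else "#" if Rr+G+B<110 else "d" if Rr+G+B<190 else "w" if min(B,G,Rr)>140 else "."
    print(y,o)
```

```text
[513.3  -2.1  72.5] [ 0.2 -0.3  0. ] 0.0 0.01031436207094659 26.1
wrist cover [(array([322.5, 228.9]), 0.57)] pred cover origin [323.1 227.9] tubetop [323.4 247.6]
scene cover [(array([346. , 224.4]), 0.66)] pred cover origin [341.8 222. ] tubetop [341.9 213.9]
side cover [(array([339.3, 220.7]), 0.71)] pred cover origin [341.4 222.4] tubetop [341.8 212.8]
90 ......ww.....www................wwwwwwwwwwwwww.......w........w.....w.....
95 .......wwwww....................................................wwww......
100 .......ww.................................................................
105 ......Yww.................................................................
110 .......ww.....w...........................................w..w............
115 ........w........w..........................................w.............
120 ........w.................................................................
125 ........ww................................................................
130 ........w.................................................................
135 ........ww..................
[... 1716 characters left out ...]
......YYY.....YYYYYYYYY....dYddddddd...YYYYYYYYYY...................
250 .....................YYYYYYYY...d#Yddddd#d...YYYYYYYYYY...................
255 .....................YYYY.###...d#YY.dd.d#...d##dYYYYYY...................
260 ....w.........w......YYYd###d...d#YYYYYY.#....####YYYYY...................
265 ...ww................YYYdddd....##YYYYYY.#....dddd.YYYY...................
270 ...w..........w......YY.####....##YYYYYYd#d...d###dYYYYd..................
275 .ww...........w......YYd####....##YYYYYYd#d...d####YYYYd..................
280 .w...................Y.####d....##YYYYYY.#d....####dYYYd..................
285 ww............ww....d.d######dww.dYYYYYY.d.w.#######.YY...................
```

Run:
```python
from h import *
import pickle
np.set_printoptions(precision=0,suppress=True)
s=get_state();M=rot(s["ee_rot"]);P=s["position"];w=get_image("wrist")
print("grip",s["width"],s["gripper_force"])
for y in(.005,):
  for z in(-.013,-.005,.004,.010,.017):
    print("now y",y,"z",z,[proj(w,P+M@[x,sg*y,z]) for x in(.011,-.011) for sg in(-1,1)])
w1=pickle.load(open("w1.pkl","rb"));M1=rot([0,1,0,0]);P1=np.array([.4615,-.0786,.2877])
for z in(-.013,.004,.017): print("w1 z",z,[proj(w1,P1+M1@[x,sg*.0427,z]) for x in(.011,-.011) for sg in(-1,1)])
```

```text
grip 0.010027180444616555 0.0
now y 0.005 z -0.013 [array([312., 240.]), array([331., 240.]), array([312., 276.]), array([331., 276.])]
now y 0.005 z -0.005 [array([312., 233.]), array([331., 233.]), array([313., 269.]), array([330., 269.])]
now y 0.005 z 0.004 [array([313., 227.]), array([330., 227.]), array([313., 261.]), array([330., 261.])]
now y 0.005 z 0.01 [array([313., 223.]), array([330., 223.]), array([313., 256.]), array([330., 256.])]
now y 0.005 z 0.017 [array([313., 218.]), array([330., 218.]), array([314., 250.]), array([329., 250.])]
w1 z -0.013 [array([240., 239.]), array([403., 239.]), array([243., 276.]), array([400., 276.])]
w1 z 0.004 [array([247., 226.]), array([396., 226.]), array([250., 260.]), array([393., 260.])]
w1 z 0.017 [array([252., 218.]), array([391., 218.]), array([254., 250.]), array([388., 250.])]
```

The pads appear above the tube top, and the projections put the fingertips about 17 mm behind the reported TCP rather than ahead of it. That explains the empty close. I'll reopen, go lower in checked steps and close.

apply_moves --deltas '[45, 0, 0, 0, 0, 45, 0, 0, 0, 0, 45, 0, 0, 0, 0, 45, 1, 0, 0, 0, 45, 1, 0, 6, 0, 45, 1, 0, 12, 0, 45, 1, 0, 18, 0, 45, 1, 0, 22, 0, 45, 1, 0, 26, 0, 45, 1, 0, 26, 0]'

```text
clock: 27.28
position: [0.5123, -0.001, 0.0453]
ee_rot: [-0.001, 0.62, 0.784, -0.001]
contact_force: [0.1, 0.4, -0.9]
width: 0.0449
gripper_force: 0.0
```

apply_moves --deltas '[35, 0, 0, 0, 0, 25, 0, 0, 0, 0, 16, 0, 0, 0, 0, 14, 0, 0, 0, 0, 14, 0, 0, 0, 0, 14, 0, 0, 0, 0]' --squeeze 20

```text
clock: 27.78
position: [0.5137, -0.0011, 0.0468]
ee_rot: [0.001, 0.621, 0.784, 0.0]
contact_force: [1.4, 0.3, -0.1]
width: 0.0187
gripper_force: 19.7
```

apply_moves --deltas '[30, 0, 0, 0, 0, 30, 0, 0, 0, 0, 30, 0, 0, 3, 0, 30, 0, 0, 6, 0, 30, 0, 0, 6, 0, 20, 0, 0, 6, 0, 14, 0, 0, 6, 0, 12, 0, 0, 6, 0, 12, 0, 0, 6, 0, 12, 0, 0, 6, 0]' --squeeze 70

```text
clock: 28.62
position: [0.5136, -0.0009, 0.0404]
ee_rot: [0.0, 0.62, 0.784, 0.0]
contact_force: [2.8, 1.1, -1.2]
width: 0.0173
gripper_force: 68.4
```

apply_moves --deltas '[12, 0, 0, -4, 0, 12, 0, 0, -8, 0, 12, 0, 0, -8, 0]'

```text
clock: 28.87
position: [0.5125, -0.0012, 0.049]
ee_rot: [-0.0, 0.62, 0.784, -0.001]
contact_force: [-0.6, 1.0, -2.8]
width: 0.0175
gripper_force: 68.9
```

The cover is lifted; the −2.8 N matches its weight. I'll carry it to the tray.

apply_moves --deltas '[12, 0, 0, -25, 0, 12, 0, 0, -55, 0, 12, 0, 0, -80, 0, 12, -30, -6, -80, 3, 12, -65, -12, -80, 6, 12, -100, -19, -80, 9, 12, -135, -26, -80, 12, 12, -170, -32, -80, 15, 12, -205, -39, -80, 18, 12, -240, -45, -80, 20, 12, -270, -51, -80, 20, 12, -297, -56, -80, 20]'

```text
clock: 29.87
position: [0.5256, -0.3049, 0.1281]
ee_rot: [-0.001, 0.748, 0.664, -0.001]
contact_force: [0.9, 0.2, -1.4]
width: 0.0171
gripper_force: 69.1
```

apply_moves --deltas '[12, 0, 0, 0, 0, 12, 0, 0, 0, 0, 12, 0, 0, 0, 0]'

```text
clock: 30.12
position: [0.5258, -0.3021, 0.1279]
ee_rot: [-0.001, 0.747, 0.664, -0.0]
contact_force: [-0.6, 0.0, -2.2]
width: 0.0176
gripper_force: 69.1
```

Run:
```python
from h import *
np.set_printoptions(precision=1,suppress=True)
s=get_state();print(s["position"]*1e3,s["contact_force"],s["gripper_force"],s["width"],s["clock"])
M=rot(s["ee_rot"]);P=s["position"];print("yaw",np.degrees(np.arctan2(M[1,0],M[0,0])))
w=get_image("wrist")
for n,z in(("tray",0),("cover",P[2]+.0055)):
    for r in place_of(n,w)[:2]:
        X=atz(w,r["point"],z);print(n,r["point"],r["score"],X*1e3,"tool",M.T@(X-P)*1e3)
# tray outline: bluish grey pixels
f=w["frame"].astype(int);m=((f[...,2]-f[...,0]>8)&(f.sum(2)>300)).astype(np.uint8)
m=cv2.morphologyEx(m,cv2.MORPH_OPEN,np.ones((3,3)))
ys,xs=np.where(m)
c=max(cv2.findContours(m,0,2)[0],key=cv2.contourArea);h=cv2.convexHull(c)[:,0]
q=np.array([atz(w,p,.012)[:2]*1e3 for p in h],np.float32);print(cv2.contourArea(c),cv2.minAreaRect(q))
```

```text
[ 525.8 -302.1  127.9] [-0.6  0.  -2.2] 69.07045125961304 0.017565443314815275 30.1167
yaw 83.2600771899026
cover [318.6, 254.4] 0.61 [ 524.  -303.7  133.4] tool [-1.8 -1.6 -5.5]
15391.5 ((312.51214599609375, -219.29611206054688), (131.94171142578125, 96.18800354003906), 77.46260833740234)
```

Run:
```python
from h import *
import pickle
np.set_printoptions(precision=1,suppress=True)
w=pickle.load(open("w1.pkl","rb"))
C=[(428,51),(568,71),(536,165),(407,150)]
for z in(0,.016):
    q=np.array([atz(w,p,z)[:2]*1e3 for p in C]);print(z,q.tolist(),q.mean(0),[np.linalg.norm(q[i]-q[(i+1)%4]) for i in range(4)])
w=get_image("scene")
for p in[(404,187)]:print(atz(w,p,.01)*1e3)
```

```text
0 [[601.7147096512396, -219.9471505807347], [577.3814351335266, -411.45545919901906], [448.71246252852484, -396.92998291627316], [470.82422006031203, -203.85345891144937]] [ 524.7 -308. ] [np.float64(193.04802645608794), np.float64(129.48626943605757), np.float64(194.33855495739863), np.float64(131.8761812341362)]
0.016 [[599.578289164087, -214.86406319649637], [576.118226491187, -399.49999944484523], [452.06660494828, -385.49577721413465], [473.3848708942005, -199.34790178036943]] [ 525.3 -299.8] [np.float64(186.12040053395742), np.float64(124.8395892644307), np.float64(187.3646177682584), np.float64(127.14373787068644)]
[ 525.8 -302.2   10. ]
```

Tray centre (525,−304) and yaw −7° check against its 130 × 190 mm size. I'll lower the cover.

apply_moves --deltas '[12, 0, 0, 30, 0, 12, 0, 0, 60, 0, 12, 0, 0, 85, 0, 12, 0, 0, 105, 0, 12, 0, 0, 116, 0, 12, 0, 0, 122, 0, 12, 0, 0, 125, 0, 12, 0, 0, 125, 0, 12, 0, 0, 125, 0]'

```text
clock: 31.07
position: [0.5278, -0.3035, 0.0046]
ee_rot: [0.001, 0.747, 0.665, 0.0]
contact_force: [1.0, 0.2, -2.8]
width: 0.0175
gripper_force: 69.1
```

apply_moves --deltas '[12, 0, 0, 1, 0, 12, 0, 0, 2, 0, 12, 0, 0, 3, 0, 12, 0, 0, 4, 0, 12, 0, 0, 4, 0, 12, 0, 0, 4, 0]'

```text
clock: 31.57
position: [0.5268, -0.303, -0.0006]
ee_rot: [-0.0, 0.747, 0.665, -0.0]
contact_force: [0.1, 0.2, -2.1]
width: 0.0176
gripper_force: 69.1
```

apply_moves --deltas '[12, 0, 0, 1, 0, 12, 0, 0, 1, 0, 12, 0, 0, 2, 0, 12, 0, 0, 2, 0, 12, 0, 0, 2, 0]'

```text
clock: 31.98
position: [0.527, -0.303, -0.0026]
ee_rot: [0.0, 0.747, 0.665, -0.0]
contact_force: [0.2, 0.2, -2.4]
width: 0.017
gripper_force: 69.2
```

apply_moves --deltas '[12, 0, 0, 0.5, 0, 12, 0, 0, 1, 0, 12, 0, 0, 1, 0, 12, 0, 0, 1.5, 0, 12, 0, 0, 1.5, 0]'

```text
clock: 32.4
position: [0.527, -0.3031, -0.0026]
ee_rot: [0.0, 0.747, 0.665, 0.0]
contact_force: [-1.9, 1.2, 7.5]
width: 0.0172
gripper_force: 70.1
```

Contact with the floor. Release and withdraw upward.

apply_moves --deltas '[17, 0, 0, 0.5, 0, 22, 0, 0, 0, 0, 28, 0, 0, 0, 0, 38, 0, 0, 0, 0, 45, 0, 0, 0, 0, 45, 0, 0, -8, 0, 45, 0, 0, -25, 0, 45, 0, 0, -60, 0, 45, 0, 0, -100, 0, 45, 0, 0, -140, 0, 45, 0, 0, -180, 0, 45, 0, 0, -200, 0]'

```text
clock: 33.4
position: [0.5288, -0.3043, 0.2021]
ee_rot: [0.004, 0.747, 0.665, 0.001]
contact_force: [1.8, -1.3, 0.5]
width: 0.045
gripper_force: 0.0
```

apply_moves --deltas '[45, 0, 0, 0, 0, 45, 0, 0, 0, 0, 45, 0, 0, 0, 0]'

```text
clock: 33.65
position: [0.5262, -0.3024, 0.1952]
ee_rot: [-0.001, 0.747, 0.665, -0.0]
contact_force: [-0.2, 0.7, -1.0]
width: 0.0447
gripper_force: 0.0
```

Run:
```python
from h import *
np.set_printoptions(precision=1,suppress=True)
s=get_state();print(s["position"]*1e3,s["contact_force"],s["width"],s["clock"])
w=get_image("wrist")
for r in place_of("cover",w)[:2]: print("cover",r["point"],r["score"],atz(w,r["point"],.003)*1e3)
f=w["frame"].astype(int);m=((f[...,0]-f[...,2]>60)&(f[...,0]>110)).astype(np.uint8);m[260:]=0
c=max(cv2.findContours(m,0,2)[0],key=cv2.contourArea)[:,0]
q=np.array([atz(w,p,.007)[:2]*1e3 for p in c],np.float32);print("brass rect",cv2.minAreaRect(q))
for n in("scene","side"):
    im=get_image(n);a=cv2.imread(f"pics/{n}.png")[:,:,::-1].astype(int)
    d=abs(im["frame"].astype(int)-a).sum(2)>120
    for k,X in(("mug",(.7436,-.2386,.044)),("oil",(.7785,.192,.044)),("driver",(.5537,.2935,.11))):
        p=proj(im,X).astype(int);print(n,k,"changed px",d[p[1]-18:p[1]+18,p[0]-12:p[0]+12].sum())
    print("driver",[(np.round(r["point"],1),round(r["score"],2)) for r in place_of("driver",im)][:1],proj(im,[.5536,.2933,.008]))
```

```text
[ 526.2 -302.4  195.2] [-0.2  0.7 -1. ] 0.04474128553609173 33.65
cover [320.1, 170.6] 0.96 [ 524.5 -301.1    3. ]
brass rect ((526.4034423828125, -304.0602111816406), (108.06129455566406, 68.3450698852539), 83.16227722167969)
scene mug changed px 0
scene oil changed px 0
scene driver changed px 71
driver [] [249.5 279.8]
side mug changed px 0
side oil changed px 0
side driver changed px 65
driver [(array([339.8, 236. ]), 0.7)] [276.  311.2]
```

The cover lies flat at the tray's centre and the gripper is clear. Handing in.

```bash
python3 -c "
from rig import *;print(sign_off())"
```

```text
the job is handed in; nothing more can be done
None
```

I handed the job in at about 34 s: by my camera checks, both screws are at their stops, the driver stands in its hole and the cover lies flat in the tray. The sign-off returned no verdict.

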